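# Feel along a freshly set inlay

### The arm

A 6-joint arm with a two-finger parallel gripper is mounted at the origin on the work surface. World frame = base frame: x ahead of the robot, y to its left, z up, the work surface at z = 0. Lengths are in m, angles in rad, forces in N, time in s.
With the tool pointing down it reaches from about 0.35 to 0.975 m from the base axis. Payload 4.9 kg.
Tool frame: the origin (TCP) lies between the finger pads, 19 mm behind the fingertips; this is the grasp point; z points along the fingers, y is the line along which they close (so a half turn about z gives the same grasp; the last joint's range is limited). The gripper opens to 85 mm and grips with 20 to 120 N. Pads are 22 mm wide; open, the fingers measure 114 mm over their backs; the gripper's body (76 mm by 85 mm) begins 54 mm behind the grasp point. The pads swing forward as they close: fully open they stand 13 mm farther back than shut.
Start: joints at [0.988, 0.053, 1.613, -0, 1.476, -0.119], TCP at [0.28, 0.559, 0.25] pointing down, gripper open.
Joint ranges: [-3.01, 3.01], [-1.01, 2.22], [0.06, 2.58], [-1.02, 4.17], [0.09, 2.62], [-3.14, 3.14]. Speed limits (rad/s): [2.57, 2.57, 3.14, 3.14, 3.14, 3.14].

### API

Orientations are given as a unit quaternion [w, x, y, z].
In Python, from plant import manip, grab_frame gives the robot as it stands.
- The arm moves only by the tool servo_tool, never from a script. Its argument "deltas" is a list that holds one entry, the list of rows, each a list of 5 numbers: the opening in per cent of the stroke, from 0 (shut) to 100 (fully open), then the shift along the world's x, y, z in m, then the turn about the world's z in degrees. A call has exactly 8 rows; each row shifts and turns the commanded pose from where the row before left it; what a row does not reach is not made up. A row lasts 1/10 s, in which the tool goes at most 50 mm and 8.59 degrees, less where a joint would pass 70% of its speed; a pose out of reach is approached as far as the arm can. A call is refused whole if a number of a shift passes 0.05 or a number of a turn 8.59, either way. A call with a gripper value outside its range is refused whole. The fingers move at their own pace and stop on an object; the grip force is fixed at half the most. Time passes only in rows, so rows that do not move let the fingers close, or fill a call up. It gives the time, the measured TCP pose, the force, the opening and the grip force at its end, in the units of the state.
- manip.state(): the state, without advancing time (a new reading comes with each control period).
- grab_frame(name): name is "scene" or "top"; returns a dict with "pixels" (400x640x3 uint8, red, green, blue), "z_map" (400x640 float32, m along the optical axis (not along the pixel's ray), 0 where there is no reading), "fx", "fy", "cx", "cy" (pixels), "rvec" (rotation vector, rad) and "tvec" (3), from world to camera coordinates, as OpenCV has them. Camera axes: x right, y down, z forward; pixel columns grow to the right and rows downward; lengths in m; the calibration is good to about 2 mm. A picture is of the moment at which its call begins.
- manip.job_done(): hands the job in; it is judged then, once.
The state is a dict: "time": time; "joint_pos": joint angles; "joint_vel": joint speeds; "joint_efforts": joint torques, N m; "tool_pos": TCP position; "tool_rot": TCP orientation; "contact_force": force on the tool from outside, world axes, zero at the start; "ft_torque": the same for the moment, N m; "gripper_width": opening from 0.0 (shut) to 1.0 (fully open); "grasp_force": force on a finger pad.
Only numpy, scipy, OpenCV 4.12 (cv2) and the standard library are available. Lean on these libraries where they do the work, as an engineer would, in place of code of your own. Each camera call takes 0.05 s, during which the arm holds its last target. There are 200 camera calls.

### The job

Check the dark inlay in the pale panel by touch: with the gripper shut and pointing straight down, set the fingertips on the large round disc at one end of the inlay, run them along the line, round the corner, to the small square at the other end, then lift off and leave the panel free. Keep the touch light but unbroken: the panel, which lies on foam, should stay pressed a few millimetres down all the way and never be pushed hard or be let up before the square. Stay on the line, touch the panel and its board nowhere else, and leave the tape roll, the glue bottle and the marking gauge where they are.

Things in the scene. Friction and masses are not known exactly. Their poses are not given: they have to be found in the camera images.
- pad: Fixed plywood board 300 x 250 x 12 mm, at any yaw; on it a grey foam pad 282 x 232 mm, top 38 mm above the bench; on that the pale panel, 260 x 210 x 16 mm, its top 54 mm above the bench when free. All concentric, sides parallel. Origin: centre of the board's underside, on the bench; x along the 300 mm side, y along the 250 mm side, z up.
- panel (a joint): How far the panel has sunk into the foam, in m: 0 free, grows as pressed, stop at 0.014. It sinks straight and level wherever pressed, never sideways. It starts to give at 1.5 N, then takes 0.5 N per mm (4 N at 5 mm), and springs back when let go. A light touch is 2 to 8 mm; more than 11 mm is pushed hard.
- inlay_start (a point): Centre of the dark round disc, 38 mm across, at the start of the inlay, on the panel's top face (moves down with it). The inlay is dark wood, flush, a straight line 8 mm wide, 170 mm from the disc to the corner. Axes as pad; the corner lies along +x from here.
- inlay_corner (a point): The inlay's square corner (plain, line meets line), on the panel's top face. The disc lies 170 mm away along -x, the square 125 mm away along +y. Axes as pad.
- inlay_end (a point): Centre of the dark square, 22 x 22 mm, at the end of the inlay, on the panel's top face. The corner lies 125 mm away along -y. Axes as pad.
- tape_roll: Bystander: roll of paper tape lying flat on the panel, 80 mm outside, 60 mm inside diameter, 24 mm high, 50 g, loose; its near side at least 45 mm from the inlay line. Origin: centre of its underside.
- glue_bottle: Bystander: white glue bottle with red cap standing on the bench to the robot's right of the board, 66 mm across, 190 mm high. Origin: centre of its underside.
- gauge: Bystander: wooden marking gauge standing on the bench to the robot's left of the board: head 30 x 70 x 55 mm with a brass screw on top (69 mm high), beam 200 x 20 x 20 mm along its x. Origin: under the centre of the head.

How it is judged:
On the way, in this order (a step that is already met when the one before it is completed fails the run):
1. shut fingertips press lightly on the disc (TCP within 15 mm of its centre, panel down more than 1 mm) (horizontal distance between the grasp point and inlay_start below 0.015 m and z of the grasp point in the frame of inlay_corner between 0.011 and 0.03 m and value of joint panel above 0.001 m and contact force between the fingers and pad above 0.3 N), for 0.05 s.
2. the fingertips, still pressing, reach the corner (within 15 mm) (horizontal distance between the grasp point and inlay_corner below 0.015 m and z of the grasp point in the frame of inlay_corner between 0.011 and 0.03 m and value of joint panel above 0.001 m and contact force between the fingers and pad above 0.3 N), for 0.05 s.
3. the fingertips, still pressing, reach the square (within 15 mm) (horizontal distance between the grasp point and inlay_end below 0.015 m and z of the grasp point in the frame of inlay_corner between 0.011 and 0.03 m and value of joint panel above 0.001 m and contact force between the fingers and pad above 0.3 N), for 0.05 s.
At the end, for the whole second after the job is handed in: The fingertips have gone from disc to corner to square and let go: the panel is back up (sunk less than 1 mm), and the tape roll, bottle and gauge stand upright within 25 mm of where they began (value of joint panel below 0.001 m and distance of each of tape_roll, glue_bottle, gauge from where it was at the start of the episode below 0.025 m and angle between each of tape_roll, glue_bottle, gauge's own z axis and vertical below 0.2 rad); the robot touches nothing.
It fails at once if panel pushed hard (sunk more than 11 mm) (value of joint panel above 0.011 m).
It fails at once if fingers touch the panel or its board with the TCP more than 18 mm off the inlay line (contact force between the fingers and pad above 0.3 N and not ((x of the grasp point in the frame of inlay_corner between -0.188 and 0.018 m and y of the grasp point in the frame of inlay_corner between -0.018 and 0.018 m) or (x of the grasp point in the frame of inlay_corner between -0.018 and 0.018 m and y of the grasp point in the frame of inlay_corner between -0.018 and 0.143 m))).
It fails at once if contact broken on the way: low over the line (fingertips within 20 mm of the panel), more than 30 mm from both the disc's and the square's centre, with the panel up (((x of the grasp point in the frame of inlay_corner between -0.188 and 0.018 m and y of the grasp point in the frame of inlay_corner between -0.018 and 0.018 m) or (x of the grasp point in the frame of inlay_corner between -0.018 and 0.018 m and y of the grasp point in the frame of inlay_corner between -0.018 and 0.143 m)) and horizontal distance between the grasp point and inlay_start above 0.03 m and horizontal distance between the grasp point and inlay_end above 0.03 m and z of the grasp point in the frame of inlay_corner below 0.039 m and value of joint panel below 0.0004 m).
It fails at once if a bystander is moved more than 25 mm, lifted or tipped (distance of any of tape_roll, glue_bottle, gauge from where it was at the start of the episode above 0.025 m or angle between any of tape_roll, glue_bottle, gauge's own z axis and vertical above 0.3 rad).
It also fails if it takes over 48 s, if anything falls off the work surface, if the arm or the gripper's body presses on something with over 40 N, if the wrist force passes 120 N, or if a joint passes its speed limit or range.

## Working session

There is one attempt and no reset: what is moved stays moved. The work goes in short steps, Python scripts to look and compute and a tool call to move; the robot and the scene stay as the last step left them, time stands still between calls to the robot, and variables do not carry over. Pictures are saved under pics/ and viewed, at most 10 in all, crops included, and the job is handed in when it is done.

Besides the shell and the picture viewer there is one more tool, called in YAML: its name, and indented under it one key for each argument. servo_tool: Moves the arm, as the interface text tells. Its arguments: {"type":"object","properties":{"deltas":{"type":"array"}},"required":["deltas"]}

```bash
mkdir -p pics
cat > h.py <<'E'
import numpy as np, cv2
from plant import manip, grab_frame
def cloud(f):
    z=f["z_map"]; v,u=np.mgrid[:z.shape[0],:z.shape[1]]
    P=np.stack([(u-f["cx"])/f["fx"]*z,(v-f["cy"])/f["fy"]*z,z],-1)
    R=cv2.Rodrigues(np.array(f["rvec"],float))[0]
    W=(P-np.array(f["tvec"]).reshape(3))@R; W[z==0]=np.nan
    return W
E
python3 - <<'E'
from h import *
for n in("top","scene"):
    f=grab_frame(n); cv2.imwrite(f"pics/{n}0.png",f["pixels"][:,:,::-1]); np.savez(f"{n}0.npz",**f)
    W=cloud(f); print(n,f["fx"],f["tvec"])
    if n=="top":
        m=(abs(W[...,2]-.054)<.006); g=f["pixels"].mean(-1)
        v,u=np.nonzero(m); print(u.min(),u.max(),v.min(),v.max(),np.median(W[m],axis=0),np.percentile(g[m],[5,20,50,90]))
print(manip.state())
E
```

```text
top 477.88982641387764 [0.02040943 0.56449424 1.56945197]
138 578 134 399 [ 0.58614697 -0.03964052  0.05459422] [ 82.         118.66666667 125.66666667 134.66666667]
scene 495.6556697321816 [-0.38380252 -0.31523585  1.74846407]
{'time': 0.1, 'joint_pos': array([ 9.87991403e-01,  5.32874386e-02,  1.61411366e+00,  6.98402646e-07,
        1.47599639e+00, -1.19012681e-01]), 'joint_vel': array([-0.00072565, -0.00362908, -0.00297362, -0.0002591 , -0.00060697,
       -0.00085641]), 'joint_efforts': array([ 6.17915866e-04, -3.94897056e+01, -3.71364391e+01, -1.08870984e-04,
        3.88134373e-03, -1.53490737e-05]), 'tool_pos': array([0.27931304, 0.55854417, 0.24891374]), 'tool_rot': array([-3.10533640e-04,  2.29823241e-01,  9.73231968e-01, -8.47305231e-04]), 'contact_force': array([ 0.53465544,  0.97141377, -0.19408049]), 'ft_torque': array([ 0.00864897, -0.01140315, -0.03848788]), 'grasp_force': 0.0, 'gripper_width': 1.001237872365912}
```

View pics/top0.png

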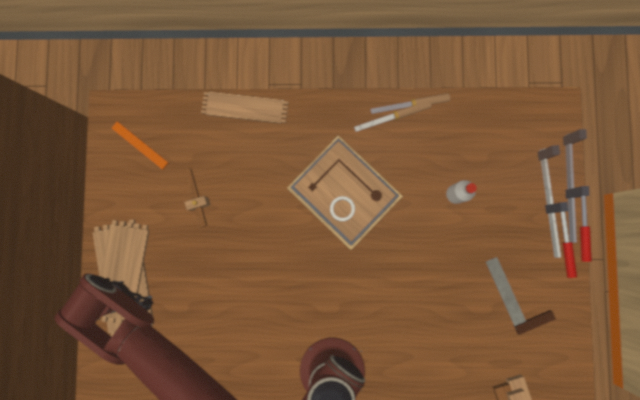

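View pics/scene0.png

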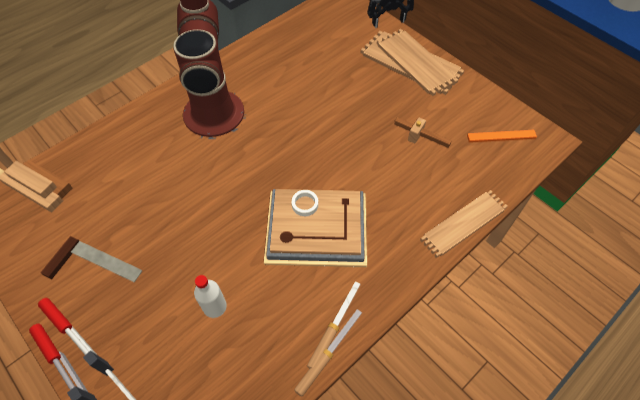

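The top view shows the disc at about (377,196), the corner at (338,160) and the square at (312,187). The tape roll is at (342,209), the bottle at (462,190) and the gauge at (196,203). The scene view agrees, with the disc at (287,237), corner (346,238) and square (346,201). Next I fit the inlay template in both images.

```bash
cat > fit.py <<'E'
from h import *
from scipy.optimize import minimize
from scipy.ndimage import map_coordinates
g=np.mgrid[-.2:.0301:.001,-.03:.1551:.001].reshape(2,-1).T  # corner frame
x,y=g.T
d=np.minimum.reduce([np.hypot(x+.17,y)-.019, np.maximum(abs(x),abs(y-.125))-.011,
  np.maximum(abs(y)-.004,np.maximum(x-.004,-.17-x)), np.maximum(abs(x)-.004,np.maximum(-y-.004,y-.125))])
ins=g[d<0]; out=g[(d>.003)&(d<.010)]
def proj(f,p):
    return cv2.projectPoints(p.astype(float),np.array(f["rvec"],float),np.array(f["tvec"],float),np.array([[f["fx"],0,f["cx"]],[0,f["fy"],f["cy"]],[0,0,1.]]),None)[0][:,0]
def w(p,q,z=.054):
    c,s=np.cos(p[2]),np.sin(p[2]); return np.c_[q@np.array([[c,s],[-s,c]])+p[:2],np.full(len(q),z)]
def cost(p,fs):
    t=0
    for f,I in fs:
        s=[map_coordinates(I,proj(f,w(p,q))[:,::-1].T,order=1,mode='nearest').mean() for q in(ins,out)]
        t+=s[0]-s[1]
    return t
def unproj(f,uv,z=.054):
    R=cv2.Rodrigues(np.array(f["rvec"],float))[0];C=-R.T@np.array(f["tvec"],float)
    r=R.T@np.array([(uv[0]-f["cx"])/f["fx"],(uv[1]-f["cy"])/f["fy"],1]); return (C+r*(z-C[2])/r[2])[:2]
if __name__=="__main__":
    F={n:dict(np.load(n+"0.npz")) for n in("top","scene")}
    I={n:(F[n],F[n]["pixels"].mean(-1)) for n in F}
    c=unproj(F["top"],(338,160)); dd=unproj(F["top"],(377,196)); e=unproj(F["top"],(312,187))
    yaw=np.arctan2(*(c-dd)[::-1]); print(c,dd,e,yaw,np.linalg.norm(c-dd),np.linalg.norm(c-e))
    for k in(["top"],["scene"],["top","scene"]):
        fs=[I[n] for n in k]
        r=minimize(cost,[*c,yaw],args=(fs,),method="Nelder-Mead",options=dict(initial_simplex=np.array([[*c,yaw]]*4)+np.vstack([[0]*3,np.diag([.006,.006,.05])]),xatol=1e-5,fatol=1e-3))
        print(k,r.fun,r.x.round(4),w(r.x,np.array([[-.17,0],[0,0],[0,.125]]))[:,:2].round(4).tolist())
    W=cloud(F["top"]); m=(W[...,2]>.07)&(W[...,2]<.085)&(abs(W[...,0]-c[0])<.25)&(abs(W[...,1])<.12); print("tape",np.median(W[m],0),m.sum())
    m=(W[...,2]>.05)&(W[...,2]<.06)&(abs(W[...,0]-c[0])<.3)&(abs(W[...,1]-c[1])<.25)
    b=cv2.minAreaRect(W[m][:,:2].astype(np.float32)); print(b)
E
python3 fit.py
```

```text
[ 0.68899972 -0.02014455] [ 0.56967026 -0.14736473] [0.59965853 0.06534526] 0.817391850717485 0.1744261829861685 0.12365417929584123
['top'] -41.614925268280516 [ 0.6903 -0.0208  0.8056] [[0.5725, -0.1434], [0.6903, -0.0208], [0.6001, 0.0658]]
['scene'] -97.6906225099575 [ 0.6913 -0.0204  0.8065] [[0.5737, -0.1431], [0.6913, -0.0204], [0.6011, 0.0661]]
['top', 'scene'] -138.8053988268047 [ 0.6912 -0.0203  0.8061] [[0.5735, -0.143], [0.6912, -0.0203], [0.601, 0.0662]]
tape [ 0.52872261 -0.02951688  0.07840191] 210
((0.5881898403167725, -0.03946810960769653), (0.2598515748977661, 0.21015480160713196), 45.9090576171875)
```

The two cameras agree within about 1 mm: disc (0.5735, -0.143), corner (0.691, -0.020), square (0.601, 0.066). I'll shut the gripper and fly high to the disc.

servo_tool:
  deltas:
    - [[0, 0.012, -0.029, 0, 0], [0, 0.012, -0.029, 0, 0], [0, 0.012, -0.029, 0, 0], [0, 0.012, -0.029, 0, 0], [0, 0.012, -0.029, 0, 0], [0, 0.012, -0.029, 0, 0], [0, 0.012, -0.029, 0, 0], [0, 0.012, -0.029, 0, 0]]

```text
time: 0.9
tool_pos: [0.3756, 0.3256, 0.2494]
tool_rot: [-0.0, 0.23, 0.973, -0.0]
contact_force: [-0.0, 1.0, -0.4]
gripper_width: 0.001
grasp_force: 0.0
```

servo_tool:
  deltas:
    - [[0, 0.012, -0.029, 0, 0], [0, 0.012, -0.029, 0, 0], [0, 0.012, -0.029, 0, 0], [0, 0.012, -0.029, 0, 0], [0, 0.012, -0.029, 0, 0], [0, 0.012, -0.029, 0, 0], [0, 0.012, -0.029, 0, 0], [0, 0.012, -0.029, 0, 0]]

```text
time: 1.7
tool_pos: [0.4716, 0.0937, 0.2495]
tool_rot: [-0.0, 0.23, 0.973, -0.0]
contact_force: [0.6, 0.4, 0.3]
gripper_width: -0.002
grasp_force: 0.0
```

servo_tool:
  deltas:
    - [[0, 0.012, -0.029, 0, 0], [0, 0.012, -0.029, 0, 0], [0, 0.012, -0.029, 0, 0], [0, 0.012, -0.029, 0, 0], [0, 0.012, -0.029, 0, 0], [0, 0.012, -0.029, 0, 0], [0, 0.0, 0.0, 0, 0], [0, 0.0, 0.0, 0, 0]]

```text
time: 2.5
tool_pos: [0.5433, -0.0793, 0.2493]
tool_rot: [-0.001, 0.23, 0.973, 0.0]
contact_force: [0.3, 0.2, -0.4]
gripper_width: 0.005
grasp_force: 0.0
```

servo_tool:
  deltas:
    - [[0, 0.01, -0.021, 0, 0], [0, 0.01, -0.021, 0, 0], [0, 0.01, -0.0215, 0, 0], [0, 0, 0, -0.04, 0], [0, 0, 0, -0.04, 0], [0, 0, 0, -0.04, 0], [0, 0, 0, -0.029, 0], [0, 0, 0, 0, 0]]

```text
time: 3.3
tool_pos: [0.5695, -0.1398, 0.0952]
tool_rot: [-0.006, 0.229, 0.973, 0.001]
contact_force: [-0.7, -0.7, -1.0]
gripper_width: 0.001
grasp_force: 0.0
```

Run:
```python
from h import *
s=manip.state(); print(s["tool_pos"],s["contact_force"])
f=grab_frame("scene"); cv2.imwrite("pics/s1.png",cv2.resize(f["pixels"][120:300,200:440,::-1],None,fx=3,fy=3))
```

```text
[ 0.56951952 -0.13977373  0.09524365] [-0.74856246 -0.66351938 -0.9535758 ]
```

View pics/s1.png

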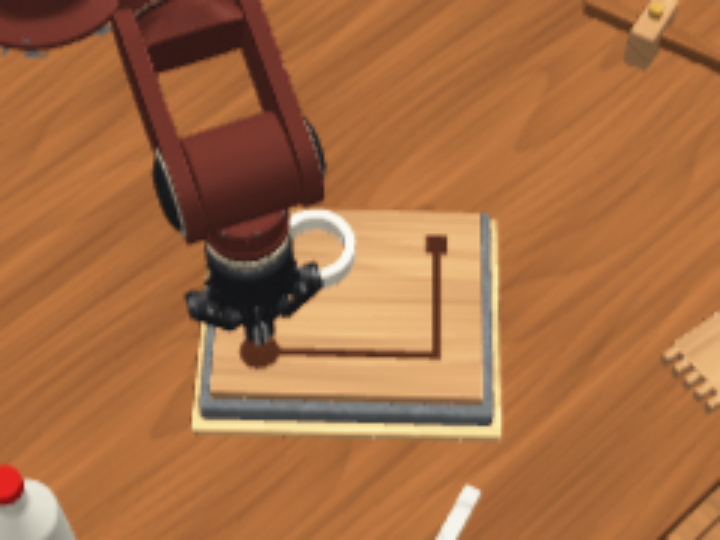

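The fingers are shut and hover just above and behind the disc (crop 258,335). The arm is still settling, the knuckles sit well above the tape, and all bystanders are in place. I'll let it settle, then lower gently.

servo_tool:
  deltas:
    - [[0, 0, 0, 0, 0], [0, 0, 0, 0, 0], [0, 0, 0, 0, 0], [0, 0, 0, -0.005, 0], [0, 0, 0, -0.005, 0], [0, 0, 0, -0.005, 0], [0, 0, 0, 0, 0], [0, 0, 0, 0, 0]]

```text
time: 4.15
tool_pos: [0.5733, -0.1425, 0.0855]
tool_rot: [-0.001, 0.23, 0.973, 0.0]
contact_force: [0.6, -0.5, 0.4]
gripper_width: 0.001
grasp_force: 0.0
```

Now down slowly to a measured z of about 0.068, which should press the panel about 5 mm.

servo_tool:
  deltas:
    - [[0, 0, 0, -0.003, 0], [0, 0, 0, -0.003, 0], [0, 0, 0, -0.003, 0], [0, 0, 0, -0.003, 0], [0, 0, 0, -0.003, 0], [0, 0, 0, -0.002, 0], [0, 0, 0, 0, 0], [0, 0, 0, 0, 0]]

```text
time: 4.95
tool_pos: [0.5736, -0.1425, 0.0692]
tool_rot: [-0.0, 0.23, 0.973, -0.0]
contact_force: [-1.7, 0.8, 2.7]
gripper_width: 0.002
grasp_force: 1.4
```

servo_tool:
  deltas:
    - [[0, 0, 0, 0, 0], [0, 0, 0, 0, 0], [0, 0, 0, 0, 0], [0, 0, 0, 0, 0], [0, 0, 0, 0, 0], [0, 0, 0, 0, 0], [0, 0, 0, 0, 0], [0, 0, 0, 0, 0]]

```text
time: 5.75
tool_pos: [0.5736, -0.1426, 0.069]
tool_rot: [-0.0, 0.23, 0.973, 0.0]
contact_force: [-1.3, 0.4, 3.9]
gripper_width: -0.004
grasp_force: 1.5
```

Run:
```python
from h import *
f=grab_frame("scene"); W=cloud(f); f0=dict(np.load("scene0.npz")); W0=cloud(f0)
# panel area in right part: corner-frame points
from fit import proj,w
q=np.mgrid[-.05:-.02:.004,.02:.12:.004].reshape(2,-1).T
uv=np.rint(proj(f,w([.6912,-.0203,.8061],q))).astype(int)
a=W[uv[:,1],uv[:,0],2];b=W0[uv[:,1],uv[:,0],2]
print(np.nanmedian(a),np.nanmedian(b),np.nanmedian(b-a),np.nanmean(b-a)); s=manip.state(); print(s["tool_pos"],s["contact_force"],s["ft_torque"])
```

```text
0.05066037588790369 0.05414648840917328 0.003998315680673086 0.0036579614199656477
[ 0.57358988 -0.14254805  0.06900835] [-1.84132859  0.65386561  2.50405891] [0.12931995 0.28923823 0.01056228]
```

The depth change gives about 4 mm of sink, matching z = 0.069 and the force. I'll add 1 mm and start along the line.

servo_tool:
  deltas:
    - [[0, 0, 0, -0.001, 0], [0, 0.003, 0.003, 0, 0], [0, 0.005, 0.0052, 0, 0], [0, 0.005, 0.0052, 0, 0], [0, 0.005, 0.0052, 0, 0], [0, 0.005, 0.0052, 0, 0], [0, 0.003, 0.003, 0, 0], [0, 0, 0, 0, 0]]

```text
time: 6.6
tool_pos: [0.6005, -0.1148, 0.0681]
tool_rot: [0.001, 0.23, 0.973, 0.001]
contact_force: [0.9, 1.5, 3.8]
gripper_width: -0.0
grasp_force: 1.7
```

servo_tool:
  deltas:
    - [[0, 0.006, 0.0062, 0, 0], [0, 0.006, 0.0062, 0, 0], [0, 0.006, 0.0062, 0, 0], [0, 0.006, 0.0062, 0, 0], [0, 0.006, 0.0062, 0, 0], [0, 0.006, 0.0062, 0, 0], [0, 0.006, 0.0062, 0, 0], [0, 0.006, 0.0062, 0, 0]]

```text
time: 7.4
tool_pos: [0.6481, -0.0656, 0.068]
tool_rot: [-0.0, 0.23, 0.973, -0.0]
contact_force: [-1.6, -1.8, 3.2]
gripper_width: -0.001
grasp_force: 1.7
```

servo_tool:
  deltas:
    - [[0, 0.006, 0.0063, 0, 0], [0, 0.006, 0.0063, 0, 0], [0, 0.006, 0.0063, 0, 0], [0, 0.006, 0.0063, 0, 0], [0, 0.006, 0.0063, 0, 0], [0, 0.006, 0.0063, 0, 0], [0, 0.006, 0.0063, 0, 0], [0, 0, 0, 0, 0]]

```text
time: 8.2
tool_pos: [0.6908, -0.0206, 0.0683]
tool_rot: [0.001, 0.23, 0.973, 0.001]
contact_force: [1.7, 1.8, 2.4]
gripper_width: -0.0
grasp_force: 1.6
```

Run:
```python
from h import *
f=grab_frame("scene"); cv2.imwrite("pics/s2.png",cv2.resize(f["pixels"][120:300,200:440,::-1],None,fx=3,fy=3))
s=manip.state(); print(s["tool_pos"],s["contact_force"])
```

```text
[ 0.69068468 -0.02076474  0.0683404 ] [1.98459688 2.41109367 3.56407823]
```

View pics/s2.png

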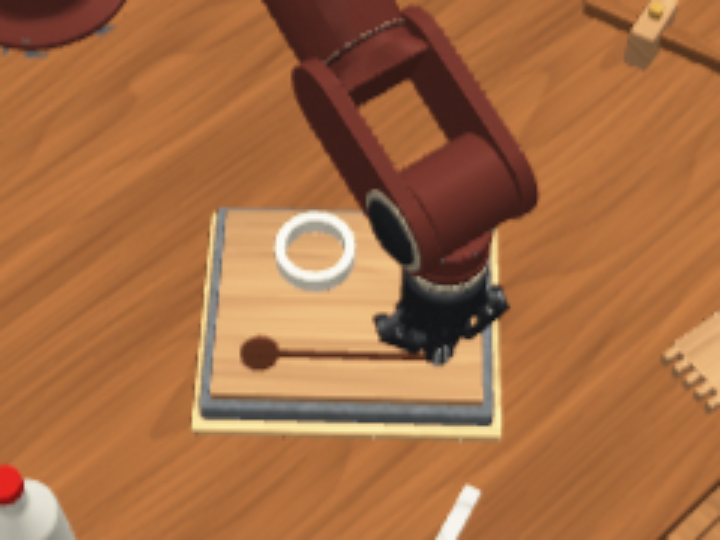

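The fingertips are on the corner (crop 437,355) with the panel pressed, and the tape ring at (315,250) hasn't moved. Now the second leg.

servo_tool:
  deltas:
    - [[0, -0.004, 0.0038, 0, 0], [0, -0.006, 0.0058, 0, 0], [0, -0.006, 0.0058, 0, 0], [0, -0.006, 0.0058, 0, 0], [0, -0.006, 0.0058, 0, 0], [0, -0.006, 0.0058, 0, 0], [0, -0.006, 0.0058, 0, 0], [0, -0.006, 0.0058, 0, 0]]

```text
time: 9.05
tool_pos: [0.6431, 0.0229, 0.0681]
tool_rot: [0.0, 0.23, 0.973, -0.0]
contact_force: [0.9, -1.7, 4.4]
gripper_width: 0.0
grasp_force: 1.7
```

servo_tool:
  deltas:
    - [[0, -0.006, 0.006, 0, 0], [0, -0.006, 0.006, 0, 0], [0, -0.006, 0.006, 0, 0], [0, -0.006, 0.006, 0, 0], [0, -0.006, 0.006, 0, 0], [0, -0.006, 0.006, 0, 0], [0, -0.006, 0.006, 0, 0], [0, 0, 0, 0, 0]]

```text
time: 9.85
tool_pos: [0.6002, 0.0657, 0.0676]
tool_rot: [-0.001, 0.23, 0.973, 0.0]
contact_force: [-1.0, 1.4, 2.3]
gripper_width: -0.002
grasp_force: 1.8
```

servo_tool:
  deltas:
    - [[0, 0, 0, 0, 0], [0, 0, 0, 0, 0], [0, 0, 0, 0, 0], [0, 0, 0, 0, 0], [0, 0, 0, 0, 0], [0, 0, 0, 0, 0], [0, 0, 0, 0, 0], [0, 0, 0, 0, 0]]

```text
time: 10.65
tool_pos: [0.6014, 0.0643, 0.0679]
tool_rot: [-0.0, 0.23, 0.973, -0.0]
contact_force: [-2.4, 1.7, 3.8]
gripper_width: -0.004
grasp_force: 1.8
```

On the square, within 2 mm, and still pressing. Lifting straight up.

servo_tool:
  deltas:
    - [[0, 0, 0, 0.005, 0], [0, 0, 0, 0.01, 0], [0, 0, 0, 0.02, 0], [0, 0, 0, 0.03, 0], [0, 0, 0, 0.03, 0], [0, 0, 0, 0.02, 0], [0, 0, 0, 0, 0], [0, 0, 0, 0, 0]]

```text
time: 11.45
tool_pos: [0.6017, 0.0642, 0.1831]
tool_rot: [0.0, 0.23, 0.973, -0.0]
contact_force: [0.2, -1.1, -0.4]
gripper_width: 0.001
grasp_force: 0.0
```

servo_tool:
  deltas:
    - [[0, 0, 0, 0, 0], [0, 0, 0, 0, 0], [0, 0, 0, 0, 0], [0, 0, 0, 0, 0], [0, 0, 0, 0, 0], [0, 0, 0, 0, 0], [0, 0, 0, 0, 0], [0, 0, 0, 0, 0]]

```text
time: 12.25
tool_pos: [0.6016, 0.0644, 0.1831]
tool_rot: [0.0, 0.23, 0.973, 0.0]
contact_force: [-0.0, 0.6, 0.2]
gripper_width: -0.007
grasp_force: 0.0
```

Run:
```python
from h import *
f=grab_frame("scene"); cv2.imwrite("pics/s3.png",f["pixels"][:,:,::-1])
W=cloud(f); W0=cloud(dict(np.load("scene0.npz"))); print(np.nanmedian((W0-W)[225:235,300:335,2]))
s=manip.state(); print(s["tool_pos"],s["contact_force"])
```

```text
-0.0004257404743565063
[0.60163846 0.06438476 0.18311555] [-0.16626714  0.34435698 -0.12790047]
```

View pics/s3.png

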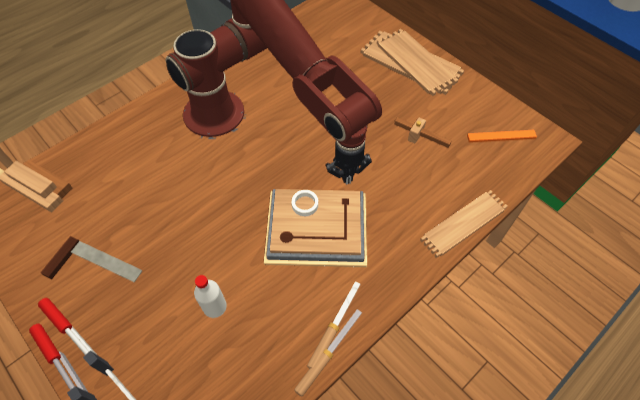

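The gripper is clear of the panel (348,165) and the panel is back up. The tape (305,203), bottle (210,297) and gauge (419,130) have not moved.

```bash
python3 -c "
from plant import manip; print(manip.job_done())"
```

```text
the job is handed in; nothing more can be done
None
```

The job is handed in (no verdict came back): the shut fingertips ran from disc to corner to square with the panel about 4–5 mm down at every reading, then lifted off; the panel is back up and the tape roll, bottle and gauge look unmoved.

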